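# Load the hand press's locating post with its two stepped collars

## Task

Set the hand press up for the next frame corners: slide the blue wide-bore collar and then the yellow narrow-bore collar along the bench between the guide rails and onto the press's horizontal locating post. Push them fully home under the overhanging head, so that the blue collar sits flush against the press's shoulder and the yellow one flush against the blue. Leave the hammer, the tin, the sanding block and the oak corners where they are.

Things in the scene. Friction and masses are not known exactly. Their poses are not given: they have to be found in the camera images.
- press: Dark cast iron hand press, fixed. Origin: on the bench (z=0) below the root of its level locating post, in the plane of the flat shoulder the blue collar ends against. +y runs along the post from root to tip, away from the machine; +x sideways; z up. The machine fills y -220 to 0, x -80 to 80 mm; its lever rises behind, to 360 mm above the bench. Collars slide on the bench itself.
- post_tip (a point): Centre of the free end of the steel post: x=0, y=100 mm in the press frame, 32 mm above the bench, axes as the press. The post is stepped: thick part 33 mm diameter from y=0 to 52 mm (last 7 mm tapered), thin part 21 mm diameter on to the tip (last 16 mm tapered).
- rail_mouth (a point): On the bench midway between the mouths of the two guide rails: x=0, y=177 mm in the press frame. Rails 14 mm high, 12 mm wide; inner faces at x=-34.5 and +34.5 mm from y=0 to 140 mm, then flaring out to x=+-58 mm at y=177 mm. No plate between them.
- head_edge (a point): Middle of the lower front edge of the press's overhanging head: x=0, y=50 mm in the press frame, 86 mm above the bench. The head is 66 mm wide, 75 mm tall, and covers the post from y=0 to 50 mm; a ram stands on it up to 250 mm above the bench.
- collar_blue: Blue aluminium collar, square outside: 64 mm wide (its x), 55 mm long (its y), 64 mm high, about 0.44 kg, standing on the bench. Round 40 mm bore along its y, 32 mm above its underside. Origin: centre of the underside. Either end may go first. Passes over the thick part of the post; home with its origin at y=27.5 mm in the press frame.
- collar_yellow: Yellow aluminium collar, outside sizes, axes and origin as the blue one (64 wide, 55 long, 64 mm high), about 0.53 kg. Its bore along y is only 27 mm in diameter, 32 mm above its underside, so it passes over only the thin part of the post. Home behind the blue collar with its origin at y=82.5 mm in the press frame.
- hammer: Bystander: red steel tack hammer lying on the bench, 270 mm long.
- tin: Bystander: round open tin of brass turn buttons, 96 mm diameter, 45 mm high, origin at the centre of its underside.
- sanding_block: Bystander: grey rubber sanding block 66 x 124 x 42 mm, origin at the centre of its underside.
- oak_corner_1: Bystander: L-shaped oak frame corner, 150 mm a side, 42 mm wide, 28 mm high, origin at the middle of its square, on its underside.
- oak_corner_2: Bystander: a second L-shaped oak frame corner, same sizes.
There are look-alikes about, which are no part of the job. Several things have the shape of the collar_yellow; the one meant has the colours described above.

How it is judged:
By the outcome, as a careful person would: the job done as asked, in the order asked, and still so for the second after the job is handed in, with the robot touching nothing.
It also fails if it takes over 72 s, if anything falls off the work surface, if the arm or the gripper's body presses on something with over 40 N, if the wrist force passes 120 N, or if a joint passes its speed limit or range.

## Robot

A 7-joint arm with a two-finger parallel gripper is mounted at the origin on the work surface. World frame = base frame: x ahead of the robot, y to its left, z up, the work surface at z = 0. Lengths are in mm, angles in rad, forces in N, time in s.
With the tool pointing down it reaches from about 400 to 900 mm from the base axis. Payload 5.6 kg.
Tool frame: the origin (TCP) lies midway between the tips of the shut fingers; the grasp point (between the pads) lies 19 mm behind it; z points along the fingers, y is the line along which they close (so a half turn about z gives the same grasp; the last joint's range is limited). The gripper opens to 92 mm and grips with 3 to 60 N. Pads are 20 mm wide; open, the fingers measure 128 mm over their backs; the gripper's body (75 mm by 189 mm) begins 69 mm behind the grasp point.
Start: joints at [-1.244, 0.468, -0.012, 1.603, 0.006, 1.071, -0.056], TCP at [234.97, 606.051, 214.592] pointing down, gripper open.
Joint ranges: [-2.53, 2.53], [-0.31, 2.02], [-1.57, 1.55], [0.28, 2.44], [-1.29, 4.43], [0.15, 1.84], [-2.92, 2.92]. Speed limits (rad/s): [2.57, 2.57, 3.14, 3.14, 3.14, 3.14, 3.14].

## Interface

Orientations are given as a unit quaternion [x, y, z, w].
In Python, from workcell import bot, cams gives the robot as it stands.
- The arm moves only by the tool send_rows, never from a script. Its argument "steps" is a list of rows, each a list of 3 entries, a list of its own where there are three numbers: the turn, a rotation vector about the world's x, y, z normalised to -1 to 1, where 1 is pi rad, then the shift along the world's x, y, z normalised to -1 to 1, where 1 is 0.25 m, then the closure, from 0 (fully open) to 1 (shut). A call has exactly 8 rows; each row is the pose to reach, as a shift and turn from the pose commanded when the call began, turning the shorter way round; what a row does not reach only later rows make up. A row lasts 1/12 s, in which the tool goes at most 41.7 mm and 7.16 degrees, less where a joint would pass 70% of its speed; a pose out of reach is approached as far as the arm can. A call with a number of a shift or a turn outside -1 to 1 is refused whole. A call with a gripper value outside its range is refused whole. The fingers move at their own pace and stop on an object; "force" is the grip in N (left out, the last holds). Time passes only in rows, so rows that repeat a pose let the fingers close, or fill a call up. It gives the time, the measured TCP pose, the force, the opening and the grip force at its end, in the units of the state.
- bot.get_obs(): the state, without advancing time (a new reading comes with each control period).
- cams.grab_frame(name): name is "scene" or "top" or "wrist"; returns a dict with "pixels" (480x640x3 uint8, red, green, blue), "z_map" (480x640 float32, mm along the optical axis (not along the pixel's ray), 0 where there is no reading), "intrinsics" (3x3 intrinsics, pixels), "extrinsics" (4x4, takes a point from camera to world coordinates). Camera axes: x right, y up, looking along -z (the intrinsics and any distortion apply to the point x, -y, -z); pixel columns grow to the right and rows downward; lengths in mm; the calibration is good to about 2 mm. The wrist camera is an equidistant fisheye: a pixel r from the principal point sees the ray r / f radians off the axis. A picture is of the moment at which its call begins.
- bot.job_done(): hands the job in; it is judged then, once.
The state is a dict: "time": time; "qpos": joint angles; "joint_vel": joint speeds; "effort": joint torques, N m; "tcp_pos": TCP position; "eef_rot": TCP orientation; "wrist_force": force on the tool from outside, world axes, zero at the start; "ft_torque": the same for the moment, N m; "opening": finger opening in mm; "grasp_force": force on a finger pad.
Only numpy, scipy, OpenCV 4.12 (cv2) and the standard library are available. Lean on these libraries where they do the work, as an engineer would, in place of code of your own. Each camera call takes 0.05 s, during which the arm holds its last target. There are 200 camera calls.

## Working session

There is one attempt and no reset: what is moved stays moved. The work goes in short steps, Python scripts to look and compute and a tool call to move; the robot and the scene stay as the last step left them, time stands still between calls to the robot, and variables do not carry over. Pictures are saved under pics/ and viewed, at most 10 in all, crops included, and the job is handed in when it is done.

Besides the shell and the picture viewer there is one more tool, called after ">>>" as name(argument=value, ...) on one line, values as JSON. send_rows: Moves the arm, as the interface text tells. Scaled input: -1 to 1 covers 0.25 m each way for a shift and pi rad each way for a turn. Its arguments: {"type":"object","properties":{"steps":{"type":"array"},"force":{"type":"number"}},"required":["steps"]}

```bash
mkdir -p pics; ls
python3 - <<'E'
from workcell import bot,cams
import cv2,numpy as np
o=bot.get_obs();print({k:np.round(v,3).tolist() for k,v in o.items()})
for n in("scene","top"):
    f=cams.grab_frame(n);cv2.imwrite(f"pics/{n}0.png",f["pixels"][:,:,::-1]);np.savez(f"pics/{n}0.npz",**f)
    print(n,f["intrinsics"].tolist(),np.round(f["extrinsics"],3).tolist(),(f["z_map"]>0).mean(),[k for k in f])
E
```

```text
pics
{'time': 0.0, 'qpos': [-1.244, 0.468, -0.012, 1.604, 0.006, 1.071, -0.056], 'joint_vel': [0.001, 0.0, 0.001, -0.001, 0.001, 0.0, 0.001], 'effort': [-0.001, -52.057, -0.013, -24.375, -0.057, 0.017, 0.0], 'tcp_pos': [234.795, 605.475, 213.646], 'eef_rot': [0.184, 0.983, -0.001, -0.0], 'wrist_force': [0.273, -0.456, 0.008], 'ft_torque': [-0.009, -0.008, -0.054], 'grasp_force': 0.0, 'opening': 91.776}
scene [[433.6952085639815, 0.0, 326.45483273514947], [0.0, 433.6952085639815, 246.06268869166712], [0.0, 0.0, 1.0]] [[0.111, -0.743, 0.66, 1121.163], [0.994, 0.07, -0.088, 65.387], [0.019, 0.666, 0.746, 727.145], [0.0, 0.0, 0.0, 1.0]] 0.995947265625 ['pixels', 'z_map', 'intrinsics', 'extrinsics']
top [[491.8753087158334, 0.0, 317.3955848705211], [0.0, 491.8753087158334, 242.193095236354], [0.0, 0.0, 1.0]] [[0.076, 0.971, -0.227, 299.406], [-0.997, 0.075, -0.016, 135.522], [0.001, 0.228, 0.974, 1248.587], [0.0, 0.0, 0.0, 1.0]] 0.99603515625 ['pixels', 'z_map', 'intrinsics', 'extrinsics']
```

View pics/top0.png

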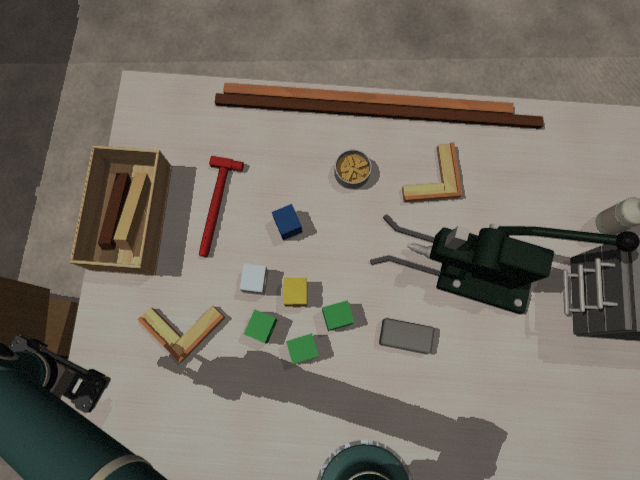

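View pics/scene0.png

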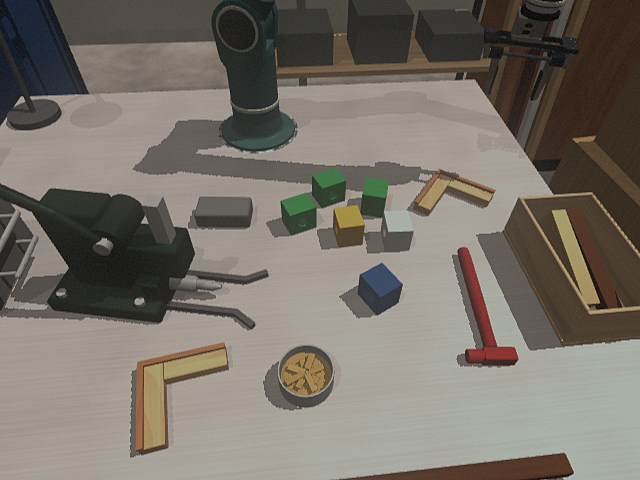

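The top view shows blue at (287,222) and yellow at (295,291). White (253,279) and three greens (261,326), (338,315), (302,348) are look-alikes by shape. Only the block at (295,291) is yellow, so that is the one meant. The press is at (490,265) with its post pointing left, and the rail mouths are at (388,218) and (374,261).

```bash
cat > h.py <<'E'
import numpy as np,cv2
from workcell import bot,cams
def world(f):
    K,E,z=f["intrinsics"],f["extrinsics"],f["z_map"].astype(float)
    v,u=np.mgrid[:480,:640]
    P=np.stack([(u-K[0,2])/K[0,0]*z,-(v-K[1,2])/K[1,1]*z,-z],-1)
    W=P@E[:3,:3].T+E[:3,3]; W[z==0]=np.nan
    return W
def masks(px):
    h=cv2.cvtColor(px,cv2.COLOR_RGB2HSV)
    return {"blue":cv2.inRange(h,(100,110,40),(125,255,255))>0,"yellow":cv2.inRange(h,(20,150,90),(32,255,255))>0}
def tops(f,lo=57,hi=72):
    W=world(f);r={}
    for n,m in masks(f["pixels"]).items():
        m=m&(W[...,2]>lo)&(W[...,2]<hi)
        k,l,s,c=cv2.connectedComponentsWithStats(m.astype(np.uint8))
        if k<2: continue
        i=1+np.argmax(s[1:,4]); P=W[l==i]
        rect=cv2.minAreaRect(P[:,:2].astype(np.float32))
        r[n]=(np.round(rect[0],1),np.round(rect[1],1),round(rect[2],1),round(np.median(P[:,2]),1),s[i,4],np.round(c[i]))
    return r
E
python3 - <<'E'
from h import *
C={}
for n in("scene","top"):
    f=dict(np.load(f"pics/{n}0.npz"));W=world(f)
    print(n,"bench z",np.nanmedian(W[200:260,300:330,2]) if n=="top" else np.nanmedian(W[300:340,400:440,2]))
    for k,v in tops(f).items():print(k,v)
    x,y,z=W[...,0],W[...,1],W[...,2]
    g=f["pixels"].max(-1)<90
    box=(x>200)&(x<620)&(y>-450)&(y<130)
    # rails
    R=box&(z>8)&(z<19)
    k,l,s,c=cv2.connectedComponentsWithStats(R.astype(np.uint8))
    for i in range(1,k):
        if s[i,4]>60:
            P=W[l==i];print("low comp",s[i],np.round(P.min(0)),np.round(P.max(0)))
    f2=f["pixels"]
    b=(280,160,560,340) if n=="top" else (20,160,420,340)
    cr=cv2.resize(f2[b[1]:b[3],b[0]:b[2],::-1],None,fx=2.8 if n=="top" else 1.95,fy=2.8 if n=="top" else 1.95,interpolation=cv2.INTER_CUBIC)
    cv2.imwrite(f"pics/crop_{n}.png",cr);
E
```

```text
scene bench z -0.9525518083323163
blue (array([-806.4, -898.4]), array([ 10.2, 201.8]), 89.8, np.float64(63.7), np.int32(103), array([20.,  9.]))
yellow (array([430.6, 199.7]), array([26.5, 53.6]), 2.5, np.float64(62.7), np.int32(72), array([347., 209.]))
low comp [196 205  57  22 195] [ 346. -141.    8.] [407. -13.  19.]
low comp [282 217  33  16 140] [389.  56.   8.] [438. 129.  19.]
low comp [187 270  81  12 464] [ 527. -147.    8.] [569.  18.  16.]
low comp [165 290  38  20 188] [ 575. -182.    8.] [ 620. -110.   19.]
low comp [ 50 306  51   9 143] [ 596. -398.    8.] [ 620. -302.   19.]
top bench z -0.05543074305796836
blue (array([628.7, 237.9]), array([63.9, 54.4]), 27.8, np.float64(64.2), np.int32(530), array([286., 219.]))
yellow (array([451.2, 200.3]), array([63.7, 53.6]), 5.1, np.float64(63.8), np.int32(597), array([295., 291.]))
low comp [370 255  73  24 361] [ 517. -165.    8.] [567.  19.  19.]
```

View pics/crop_scene.png

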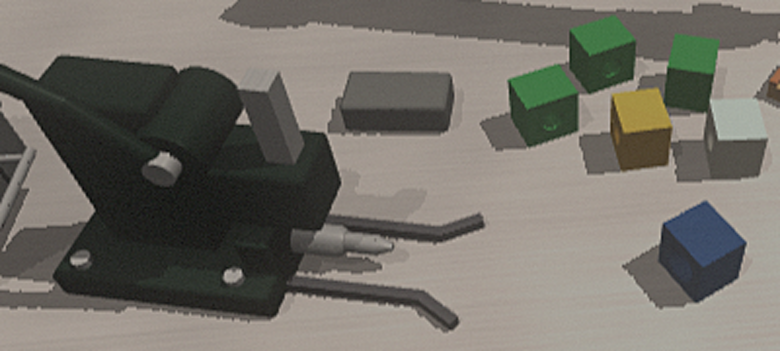

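The enlarged crop shows the yellow collar at about (640,128), its bore facing left toward the press. Blue is at about (702,250), its bore on the left face. The post tip is at about (392,245). Now the press frame.

Run:
```python
from h import *
for n in("scene","top"):
    f=dict(np.load(f"pics/{n}0.npz"));W=world(f)
    x,y,z=W[...,0],W[...,1],W[...,2]
    px=f["pixels"].astype(int)
    reg=(x>470)&(x<690)&(y>-120)&(y<60)
    print(n)
    m=(reg&(z>6)&(z<60)).astype(np.uint8)
    k,l,s,c=cv2.connectedComponentsWithStats(m)
    for i in range(1,k):
        if s[i,4]<25: continue
        P=W[l==i]
        print("comp",s[i],"zmed",round(np.median(P[:,2]),1))
        # bins along y: mean x, width, max z
        for a in range(-120,60,12):
            q=P[(P[:,1]>=a)&(P[:,1]<a+12)]
            if len(q)>4: print("  y",a+6,"n",len(q),"x",np.round(np.percentile(q[:,0],[2,50,98]),1),"z",np.round(np.percentile(q[:,2],[5,50,95]),1))
b=(350,190,470,290)
f=dict(np.load("pics/top0.npz"))
cv2.imwrite("pics/crop_top.png",cv2.resize(f["pixels"][b[1]:b[3],b[0]:b[2],::-1],None,fx=6,fy=6,interpolation=cv2.INTER_CUBIC))
```

```text
scene
comp [200 270  68  14 432] zmed 12.1
  y -114 n 36 x [535.5 544.3 548. ] z [ 6.3 12.1 14.9]
  y -102 n 36 x [537.4 545.2 550.7] z [ 8.3 12.2 14.5]
  y -90 n 37 x [539.7 547.2 553.5] z [ 7.6 12.2 14.6]
  y -78 n 39 x [543.1 552.2 556.6] z [ 7.7 11.6 13.9]
  y -66 n 39 x [545.9 554.8 558.9] z [ 7.  12.3 14.9]
  y -54 n 34 x [549.1 556.9 562.2] z [ 7.2 12.3 14.2]
  y -42 n 35 x [551.8 559.5 564.9] z [ 7.6 12.4 14.3]
  y -30 n 40 x [553.8 561.9 568.7] z [ 7.  12.4 13.8]
  y -18 n 40 x [552.5 560.9 566.4] z [ 7.3 12.5 15.4]
  y -6 n 39 x [547.6 555.8 561.8] z [ 7.7 12.  14. ]
  y 6 n 40 x [543.4 552.8 557.2] z [ 7.4 12.  15.1]
  y 18 n 17 x [543.1 550.2 554.4] z [ 6.6 11.1 13.8]
comp [196 277  26  15 250] zmed 37.6
  y -114 n 68 x [570.3 587.3 593.9] z [29.8 38.1 42.8]
  y -102 n 67 x [577.8 590.5 596.9] z [28.7 38.1 42. ]
  y -90 n 66 x [582.6 592.9 598.7] z [30.4 38.4 41.9]
  y -78 n 45 x [584.8 593.7 597.2] z [28.8 34.9 40.1]
comp [197 305  58  23 427] zmed 12.2
  y -114 n 41 x [618.1 625.8 631.5] z [ 7.4 11.9 14.4]
  y -102 n 46 x [620.4 628.2 633.8] z [ 6.4 12.  14.3]
  y -90 n
[... 1187 characters left out ...]
 [33.1 36.9 42.7]
comp [370 255  55  17 287] zmed 13.5
  y -114 n 27 x [534.4 540.  547.9] z [ 8.2 13.6 16.5]
  y -102 n 27 x [537.1 542.8 549.1] z [ 7.5 14.1 17.1]
  y -90 n 22 x [540.  546.3 553.2] z [ 9.8 13.3 16.4]
  y -78 n 27 x [543.2 548.5 556.1] z [ 7.9 12.9 17.2]
  y -66 n 26 x [545.9 551.8 557.5] z [ 6.9 13.  16.3]
  y -54 n 22 x [548.5 554.1 561.5] z [10.1 13.5 16.4]
  y -42 n 25 x [551.6 558.2 563.7] z [ 9.2 13.4 17.1]
  y -30 n 27 x [554.3 559.8 566.8] z [ 6.2 13.3 16.2]
  y -18 n 21 x [551.5 558.1 564.4] z [ 8.6 13.6 15.5]
  y -6 n 26 x [547.8 554.  560.7] z [10.3 12.9 17.8]
  y 6 n 26 x [543.7 550.6 557.9] z [ 8.3 13.5 17.3]
  y 18 n 11 x [542.3 548.  553.3] z [10.1 14.1 17.7]
```

View pics/crop_top.png

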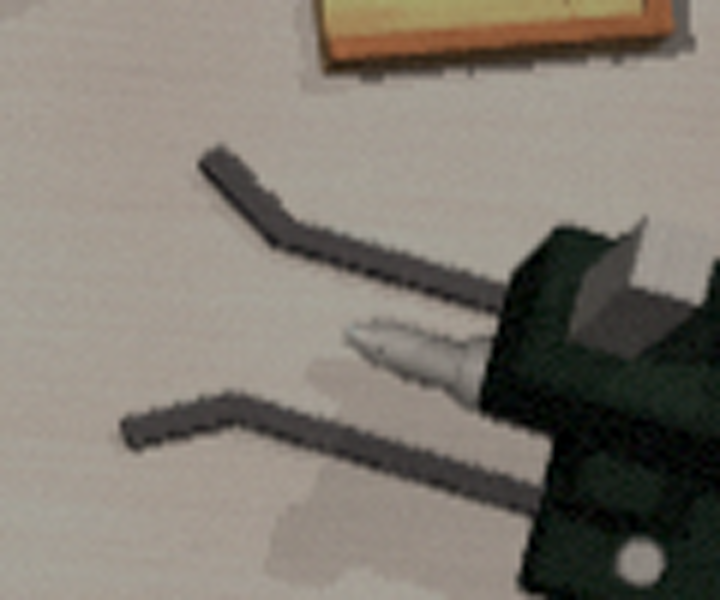

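Run:
```python
from h import *
for n in("scene","top"):
    f=dict(np.load(f"pics/{n}0.npz"));W=world(f)
    x,y,z=W[...,0],W[...,1],W[...,2]
    reg=(x>470)&(x<690)&(y>-130)&(y<60)
    m=(reg&(z>9)&(z<60)).astype(np.uint8)
    k,l,s,c=cv2.connectedComponentsWithStats(m)
    R=sorted([i for i in range(1,k) if s[i,4]>60 and np.median(z[l==i])<20],key=lambda i:x[l==i].mean())
    PT=[i for i in range(1,k) if s[i,4]>60 and 30<np.median(z[l==i])<50 ][0]
    L=[W[l==i][:,:2] for i in R]
    a=[P[(P[:,1]<ym)&(P[:,1]>-125)] for P,ym in zip(L,(-38,-56))]
    A=np.vstack([np.c_[P[:,1],np.full(len(P),j==0),np.full(len(P),j==1)] for j,P in enumerate(a)])
    sol=np.linalg.lstsq(A.astype(float),np.hstack([P[:,0] for P in a]),rcond=None)[0]
    t=np.arctan(sol[0]);d=np.array([np.sin(t),np.cos(t)]);e=np.array([d[1],-d[0]])  # e: lateral (+x world)
    lat=np.array([sol[1],sol[2]])*np.cos(t)
    print(n,"theta deg",np.degrees(t),"lateral",lat,"sep(exp 81)",lat[1]-lat[0],"mid",lat.mean())
    for P in L: print(" rail end along",np.percentile(P@d,[97,99,100]).round(1), "lat at end",(P@e)[np.argmax(P@d)]-lat.mean())
    P=W[l==PT]; ends=P[:,:2]@d; print(" post tip along",np.percentile(ends,[97,99,100]).round(1),"lat mean",np.mean(P[:,:2]@e)-lat.mean(), "lat z>38",(P[P[:,2]>38][:,:2]@e).mean()-lat.mean())
    # kink of rails: lat vs along
    for P in L:
        q=np.abs(P@e-lat.mean()); al=P@d
        print(" kink",[ (b,round(np.mean(q[(al>b)&(al<=b+8)]),1)) for b in range(40,180,8) if ((al>b)&(al<=b+8)).sum()>3])
    hm=reg&(z>86)&(z<170)&(np.abs(x*e[0]+y*e[1]-lat.mean())<30)
    Q=W[hm][:,:2]@d
    if len(Q): print(" head front along (exp 50)",np.percentile(Q,[97,99,100]).round(1))
```

```text
Traceback (most recent call last):
IndexError: list index out of range
```

Run:
```python
from h import *
for n in("scene","top"):
    f=dict(np.load(f"pics/{n}0.npz"));W=world(f)
    x,y,z=W[...,0],W[...,1],W[...,2]
    reg=(x>470)&(x<690)&(y>-120)&(y<60)
    L=[W[reg&(z>9)&(z<20)&g][:,:2] for g in (x<572,x>=612)]
    PTs=W[reg&(z>26)&(z<60)&(x>560)&(x<610)]
    a=[P[(P[:,1]<ym)] for P,ym in zip(L,(-38,-56))]
    A=np.vstack([np.c_[P[:,1],np.full(len(P),j==0),np.full(len(P),j==1)] for j,P in enumerate(a)])
    sol=np.linalg.lstsq(A.astype(float),np.hstack([P[:,0] for P in a]),rcond=None)[0]
    t=np.arctan(sol[0]);d=np.array([np.sin(t),np.cos(t)]);e=np.array([d[1],-d[0]])
    lat=np.array([sol[1],sol[2]])*np.cos(t)
    print(n,"theta deg",np.degrees(t).round(2),"lateral",lat,"sep(exp 81)",lat[1]-lat[0],"mid",lat.mean())
    for P in L: print(" rail end along",np.percentile(P@d,[97,99,100]).round(1), "lat at end",(P@e)[np.argmax(P@d)]-lat.mean())
    P=PTs; print(" post tip along",np.percentile(P[:,:2]@d,[97,99,100]).round(1),"lat z>36",(P[P[:,2]>36][:,:2]@e).mean()-lat.mean())
    for P in L:
        q=np.abs(P@e-lat.mean()); al=P@d
        print(" kink",[ (b,round(np.mean(q[(al>b)&(al<=b+8)]),1)) for b in range(40,180,8) if ((al>b)&(al<=b+8)).sum()>3])
    h2=(x>450)&(x<690)&(y>-250)&(y<60)&(z>95)&(z<150)&(np.abs(x*e[0]+y*e[1]-lat.mean())<30)
    Q=W[h2][:,:2]@d
    if len(Q): print(" head front along (exp 50)",np.percentile(Q,[90,97,99,100]).round(1))
```

```text
scene theta deg 12.87 lateral [553.69173564 634.63880783] sep(exp 81) 80.9470721868613 mid 594.1652717330214
 rail end along [134.8 138.  139.9] lat at end -61.52581857370399
 rail end along [135.7 138.3 140.1] lat at end 61.47670649744748
 post tip along [59.9 62.  62.6] lat z>36 0.5824543838014051
 kink [(40, np.float64(40.2)), (48, np.float64(40.9)), (56, np.float64(40.2)), (64, np.float64(39.9)), (72, np.float64(40.8)), (80, np.float64(40.1)), (88, np.float64(40.4)), (96, np.float64(41.2)), (104, np.float64(45.1)), (112, np.float64(51.2)), (120, np.float64(55.5)), (128, np.float64(60.5)), (136, np.float64(61.0))]
 kink [(40, np.float64(40.8)), (48, np.float64(40.3)), (56, np.float64(40.6)), (64, np.float64(40.3)), (72, np.float64(40.6)), (80, np.float64(40.5)), (88, np.float64(41.0)), (96, np.float64(41.5)), (104, np.float64(46.9)), (112, np.float64(51.3)), (120, np.float64(56.7)), (128, np.float64(61.7)), (136, np.float64(61.3))]
 head front along (exp 50) [12.4 12.8 13.  13.3]
top theta deg 13.53 lateral [552.17053466 633.15319785] sep(exp 81) 80.98266318677554 mid 592.66186625
[... 197 characters left out ...]
984
 kink [(40, np.float64(40.5)), (48, np.float64(39.6)), (56, np.float64(40.4)), (64, np.float64(40.3)), (72, np.float64(41.2)), (80, np.float64(40.2)), (88, np.float64(40.2)), (96, np.float64(40.2)), (104, np.float64(43.2)), (112, np.float64(47.4)), (120, np.float64(52.7)), (128, np.float64(57.0)), (136, np.float64(62.0))]
 kink [(40, np.float64(40.2)), (48, np.float64(40.7)), (56, np.float64(40.3)), (64, np.float64(40.4)), (72, np.float64(40.3)), (80, np.float64(40.7)), (88, np.float64(40.7)), (96, np.float64(40.0)), (104, np.float64(41.8)), (112, np.float64(47.7)), (120, np.float64(51.9)), (128, np.float64(56.1)), (136, np.float64(61.6))]
 head front along (exp 50) [18.6 18.8 18.9 19. ]
```

>>> send_rows(steps=[[[0,0,-0.117],[0.8,-0.72,-0.12],0],[[0,0,-0.117],[0.8,-0.72,-0.12],0],[[0,0,-0.117],[0.8,-0.72,-0.12],0],[[0,0,-0.117],[0.8,-0.72,-0.12],0],[[0,0,-0.117],[0.8,-0.72,-0.12],0],[[0,0,-0.117],[0.8,-0.72,-0.12],0],[[0,0,-0.117],[0.8,-0.72,-0.12],0],[[0,0,-0.117],[0.8,-0.72,-0.12],0]])

```text
time: 0.77
tcp_pos: [439.9, 420.0, 183.7]
eef_rot: [0.365, 0.931, -0.001, 0.001]
wrist_force: [0.2, -0.7, 0.3]
opening: 92.2
grasp_force: 0.0
```

>>> send_rows(steps=[[[0,0,-0.111],[0.76,-0.724,-0.14],0],[[0,0,-0.111],[0.76,-0.724,-0.14],0],[[0,0,-0.111],[0.76,-0.724,-0.14],0],[[0,0,-0.111],[0.76,-0.724,-0.14],0],[[0,0,-0.111],[0.76,-0.724,-0.14],0],[[0,0,-0.111],[0.76,-0.724,-0.14],0],[[0,0,-0.111],[0.76,-0.724,-0.14],0],[[0,0,-0.111],[0.76,-0.724,-0.14],0]])

```text
time: 1.43
tcp_pos: [627.3, 240.3, 148.5]
eef_rot: [0.52, 0.854, -0.001, 0.001]
wrist_force: [-0.5, -0.9, 0.0]
opening: 91.7
grasp_force: 0.0
```

Run:
```python
from h import *
f=cams.grab_frame("wrist");cv2.imwrite("pics/w1.png",f["pixels"][:,:,::-1])
o=bot.get_obs();print(o["tcp_pos"],o["joint_vel"].round(2) if hasattr(o["joint_vel"],"round") else o["joint_vel"])
K,E=f["intrinsics"],f["extrinsics"];print(K.round(1).tolist(),E.round(3).tolist())
h=cv2.cvtColor(f["pixels"],cv2.COLOR_RGB2HSV)
W=None
v,u=np.mgrid[:480,:640];dx,dy=(u-K[0,2])/K[0,0],(v-K[1,2])/K[1,1];r=np.hypot(dx,dy)+1e-9
z=f["z_map"].astype(float);tx=np.tan(np.minimum(r,1.5))
P=np.stack([dx/r*tx*z,-dy/r*tx*z,-z],-1)@E[:3,:3].T+E[:3,3]
m=masks(f["pixels"])["blue"]&(P[...,2]>57)&(P[...,2]<72)&(np.hypot(P[...,0]-628,P[...,1]-240)<60)
print(m.sum(),np.median(P[m],0)); print(cv2.minAreaRect(P[m][:,:2].astype(np.float32)))
f=cams.grab_frame("top");print(tops(f))
```

```text
[625.29627534 243.74614481 148.69917723] [-0.05 -0.02 -0.05  0.02 -0.01  0.   -0.01]
[[371.6, 0.0, 317.1], [0.0, 371.6, 241.6], [0.0, 0.0, 1.0]] [[0.888, -0.445, -0.118, 593.603], [0.46, 0.858, 0.227, 303.281], [-0.0, -0.256, 0.967, 318.252], [0.0, 0.0, 0.0, 1.0]]
4328 [628.89330024 238.58179607  63.81674181]
((627.9127197265625, 237.70046997070312), (61.05622100830078, 53.45551300048828), 26.837871551513672)
{}
```

View pics/w1.png

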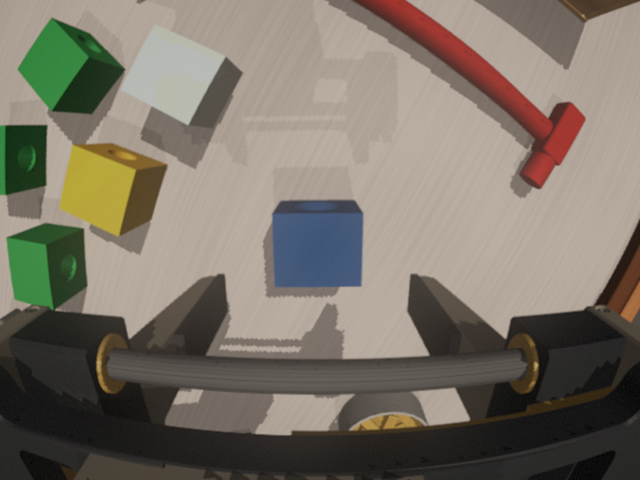

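The wrist view shows the blue collar square between the fingers at (318,245), measured at about (628.5,238). I'll descend and grip.

>>> send_rows(steps=[[[0,0,0],[0,0,-0.15],0],[[0,0,0],[0,0,-0.3],0],[[0,0,0],[0,0,-0.42],0],[[0,0,0],[0,0,-0.506],0],[[0,0,0],[0,0,-0.506],0],[[0,0,0],[0,0,-0.506],0],[[0,0,0],[0,0,-0.506],0.3],[[0,0,0],[0,0,-0.506],0.5]], force=25)

```text
time: 2.2
tcp_pos: [626.0, 246.7, 25.5]
eef_rot: [0.516, 0.856, 0.002, 0.001]
wrist_force: [0.5, -0.4, -0.0]
opening: 80.5
grasp_force: 0.0
```

>>> send_rows(steps=[[[0,0,0],[0,0,0],1],[[0,0,0],[0,0,0],1],[[0,0,0],[0,0,0],1],[[0,0,0],[0,0,0],1],[[0,0,0],[0,0,0],1],[[0,0,0],[0,0,0],1],[[0,0,0],[0,0,0],1],[[0,0,0],[0,0,0],1]])

```text
time: 2.87
tcp_pos: [625.3, 245.4, 24.4]
eef_rot: [0.517, 0.856, 0.001, 0.0]
wrist_force: [-0.8, -0.8, 6.0]
opening: 63.6
grasp_force: 25.0
```

>>> send_rows(steps=[[[0,0,-0.032],[-0.003,-0.1,0.004],1],[[0,0,-0.065],[-0.006,-0.22,0.004],1],[[0,0,-0.097],[-0.01,-0.34,0.004],1],[[0,0,-0.13],[-0.014,-0.46,0.004],1],[[0,0,-0.162],[-0.018,-0.58,0.004],1],[[0,0,-0.195],[-0.022,-0.7,0.004],1],[[0,0,-0.227],[-0.026,-0.824,0.004],1],[[0,0,-0.227],[-0.026,-0.824,0.004],1]])

```text
time: 3.53
tcp_pos: [618.2, 29.8, 24.5]
eef_rot: [0.787, 0.617, -0.002, 0.002]
wrist_force: [0.9, -3.3, -0.9]
opening: 64.0
grasp_force: 25.0
```

```bash
cat >> h.py <<'E'
T=np.radians(13.2);D=np.array([np.sin(T),np.cos(T)]);EX=np.array([D[1],-D[0]]);O=593.4*EX-34*D
def press(p): p=np.asarray(p)[:2]-O; return np.round([p@EX,p@D],1)
def wristworld(f):
    K,E=f["intrinsics"],f["extrinsics"];v,u=np.mgrid[:480,:640]
    dx,dy=(u-K[0,2])/K[0,0],(v-K[1,2])/K[1,1];r=np.hypot(dx,dy)+1e-9
    z=f["z_map"].astype(float);t=np.tan(np.minimum(r,1.5))
    return np.stack([dx/r*t*z,-dy/r*t*z,-z],-1)@E[:3,:3].T+E[:3,3]
def stat():
    o=bot.get_obs();q=o["eef_rot"]
    print("t",round(o["time"],2),"tcp",np.round(o["tcp_pos"],1),"press",press(o["tcp_pos"]),"tooly deg",round(2*np.degrees(np.arctan2(q[1],q[0]))-90,2),"F",np.round(o["wrist_force"],1),"open",round(o["opening"],1))
E
python3 - <<'E'
from h import *
f=cams.grab_frame("wrist");cv2.imwrite("pics/w2.png",f["pixels"][:,:,::-1]);stat()
P=wristworld(f);v,u=np.mgrid[:480,:640]
m=masks(f["pixels"])["blue"]&(P[...,2]>58)&(P[...,2]<70)
if m.sum()>50:
    r=cv2.minAreaRect(P[m][:,:2].astype(np.float32));print(m.sum(),r,press(r[0]))
for n in("scene","top"):
    g=cams.grab_frame(n);np.savez(f"pics/{n}2.npz",**g);print(n,tops(g))
E
```

```text
t 3.58 tcp [618.5  32.8  24.5] press [  1.2 207.2] tooly deg -13.5 F [-0.6 -3.   0.9] open 63.9
12194 ((615.6441040039062, 21.268203735351562), (56.37384796142578, 64.39630889892578), 75.71891021728516) [  1.1 195.3]
scene {'blue': (array([-806.6, -897.6]), array([ 11.6, 203. ]), 89.8, np.float64(63.5), np.int32(109), array([20.,  9.])), 'yellow': (array([449.8, 201. ]), array([63.7, 54.1]), 5.7, np.float64(62.9), np.int32(417), array([348., 216.]))}
top {'yellow': (array([451.1, 200.4]), array([63.7, 53.6]), 4.9, np.float64(63.7), np.int32(563), array([294., 290.]))}
```

View pics/w2.png

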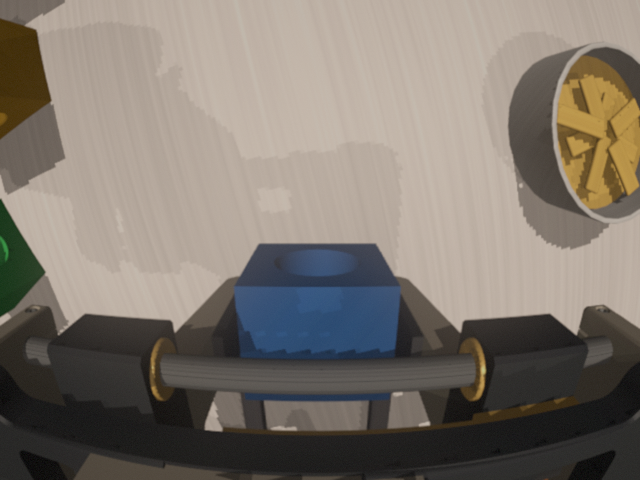

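The wrist view shows the blue collar gripped square, its rear bore visible at (317,262). I'll slide it in.

>>> send_rows(steps=[[[0,0,0],[-0.008,-0.034,0],1],[[0,0,0],[-0.016,-0.068,0],1],[[0,0,0],[-0.024,-0.102,0],1],[[0,0,0],[-0.032,-0.136,0],1],[[0,0,0],[-0.04,-0.17,0],1],[[0,0,0],[-0.048,-0.204,0],1],[[0,0,0],[-0.055,-0.234,0],1],[[0,0,0],[-0.055,-0.234,0],1]])

```text
time: 4.35
tcp_pos: [604.3, -22.4, 24.4]
eef_rot: [0.784, 0.621, -0.0, 0.001]
wrist_force: [-1.2, -2.4, 6.5]
opening: 63.8
grasp_force: 25.0
```

Run:
```python
from h import *
stat()
```

```text
t 4.35 tcp [604.3 -22.4  24.4] press [  0.  150.2] tooly deg -13.25 F [-1.2 -2.4  6.5] open 63.8
```

>>> send_rows(steps=[[[0,0,0],[-0.008,-0.034,0],1],[[0,0,0],[-0.016,-0.068,0],1],[[0,0,0],[-0.024,-0.102,0],1],[[0,0,0],[-0.032,-0.136,0],1],[[0,0,0],[-0.04,-0.17,0],1],[[0,0,0],[-0.046,-0.196,0],1],[[0,0,0],[-0.05,-0.214,0],1],[[0,0,0],[-0.05,-0.214,0],1]])

```text
time: 5.02
tcp_pos: [592.1, -74.6, 24.4]
eef_rot: [0.784, 0.621, -0.0, 0.0]
wrist_force: [-0.4, 0.2, 6.4]
opening: 64.2
grasp_force: 25.0
```

Run:
```python
from h import *
stat()
for n in("scene","top"):
    g=cams.grab_frame(n);np.savez(f"pics/{n}3.npz",**g)
    if n=="scene":cv2.imwrite("pics/s3.png",cv2.resize(g["pixels"][180:360,80:340,::-1],None,fx=3,fy=3)[:560,:780])
stat()
```

```text
t 5.02 tcp [592.1 -74.6  24.4] press [ 0.1 96.6] tooly deg -13.18 F [-0.4  0.2  6.4] open 64.2
t 5.12 tcp [592.1 -74.6  24.4] press [ 0.1 96.6] tooly deg -13.17 F [0.3 0.4 7.7] open 64.2
```

View pics/s3.png

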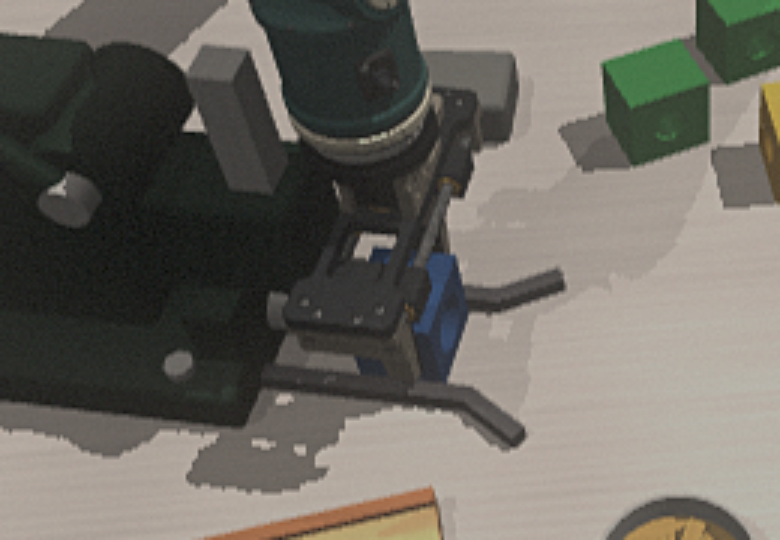

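The scene crop shows the blue collar between the rails, on the post tip and clear of the head. I'll release, lift, and go to yellow.

>>> send_rows(steps=[[[0,0,0],[0,0,0],0],[[0,0,0],[0,0,0],0],[[0,0,0],[0,0,0],0],[[0,0,0],[0,0,0],0],[[0,0,0],[0,0.01,0.15],0],[[0,0,0],[0.002,0.03,0.3],0],[[0,0,0],[0.01,0.1,0.44],0],[[0,0,0],[0.02,0.2,0.504],0]])

```text
time: 5.78
tcp_pos: [598.9, -26.0, 154.3]
eef_rot: [0.785, 0.62, 0.002, 0.002]
wrist_force: [0.8, -0.7, 0.7]
opening: 92.1
grasp_force: 0.0
```

>>> send_rows(steps=[[[0,0,0.02],[-0.07,0.11,0],0],[[0,0,0.04],[-0.16,0.25,0],0],[[0,0,0.06],[-0.26,0.4,0],0],[[0,0,0.08],[-0.36,0.56,0],0],[[0,0,0.1],[-0.46,0.71,0],0],[[0,0,0.101],[-0.54,0.84,0],0],[[0,0,0.101],[-0.589,0.934,0],0],[[0,0,0.101],[-0.589,0.934,0],0]])

```text
time: 6.45
tcp_pos: [445.7, 217.1, 149.7]
eef_rot: [0.671, 0.741, -0.0, -0.002]
wrist_force: [0.3, 0.4, -0.4]
opening: 92.0
grasp_force: 0.0
```

Run:
```python
from h import *
stat()
f=cams.grab_frame("wrist");P=wristworld(f)
m=masks(f["pixels"])["yellow"]&(P[...,2]>58)&(P[...,2]<70)&(np.hypot(P[...,0]-451,P[...,1]-200)<60)
r=cv2.minAreaRect(P[m][:,:2].astype(np.float32));print(m.sum(),r)
for n in("scene","top"):
    g=cams.grab_frame(n);t=tops(g);print(n,t)
    if n=="top" and "blue" in t: print("blue press",press(t["blue"][0]))
    W=world(g);mm=masks(g["pixels"])["blue"]&(W[...,2]>57)&(W[...,2]<72)&(np.hypot(W[...,0]-589,W[...,1]+85)<80)
    if mm.sum()>30:
        r=cv2.minAreaRect(W[mm][:,:2].astype(np.float32));print("blue",mm.sum(),r,press(r[0]))
stat()
```

```text
t 6.45 tcp [445.7 217.1 149.7] press [-209.1  347.1] tooly deg 5.7 F [ 0.3  0.4 -0.4] open 92.0
6124 ((450.3897705078125, 200.54513549804688), (62.42588424682617, 55.3195686340332), 4.9809041023254395)
scene {'blue': (array([589. , -81.5]), array([55. , 64.8]), 77.4, np.float64(62.7), np.int32(727), array([213., 276.])), 'yellow': (array([449.2, 201. ]), array([61.8, 54.7]), 4.5, np.float64(62.8), np.int32(250), array([348., 216.]))}
blue 727 ((588.9736938476562, -81.54225158691406), (54.9915771484375, 64.81160736083984), 77.39656829833984) [-1.4 89.1]
top {'blue': (array([590.3, -82.4]), array([55. , 64.9]), 76.9, np.float64(63.9), np.int32(560), array([414., 244.]))}
blue press [ 0.1 88.6]
blue 560 ((590.28759765625, -82.40533447265625), (54.9705810546875, 64.86033630371094), 76.89708709716797) [ 0.1 88.6]
t 6.6 tcp [450.1 210.  150. ] press [-203.1  341.2] tooly deg 5.11 F [0.9 0.2 0.3] open 92.0
```

>>> send_rows(steps=[[[0,0,0],[0,0,-0.15],0],[[0,0,0],[0,0,-0.3],0],[[0,0,0],[0,0,-0.42],0],[[0,0,0],[0,0,-0.502],0],[[0,0,0],[0,0,-0.502],0],[[0,0,0],[0,0,-0.502],0],[[0,0,0],[0,0,-0.502],0.3],[[0,0,0],[0,0,-0.502],0.5]], force=25)

```text
time: 7.27
tcp_pos: [451.5, 210.5, 26.1]
eef_rot: [0.675, 0.737, 0.001, 0.001]
wrist_force: [-1.1, -0.7, -0.2]
opening: 80.6
grasp_force: 0.0
```

>>> send_rows(steps=[[[0,0,0],[0,0,0],1],[[0,0,0],[0,0,0],1],[[0,0,0],[0,0,0],1],[[0,0,0],[0,0,0],1],[[0,0,0],[0,0,0],1],[[0,0,0],[0,0,0],1],[[0,0,0],[0,0,0],1],[[0,0,0],[0,0,0],1]])

```text
time: 7.93
tcp_pos: [450.4, 211.0, 25.6]
eef_rot: [0.675, 0.738, 0.001, 0.0]
wrist_force: [-0.7, -0.8, 7.5]
opening: 64.0
grasp_force: 25.0
```

Run:
```python
from h import *
stat()
```

```text
t 7.93 tcp [450.4 211.   25.6] press [-203.1  342.2] tooly deg 5.1 F [-0.7 -0.8  7.5] open 64.0
```

>>> send_rows(steps=[[[0,0,-0.012],[0.08,-0.07,0.004],1],[[0,0,-0.026],[0.18,-0.16,0.004],1],[[0,0,-0.041],[0.29,-0.26,0.004],1],[[0,0,-0.056],[0.4,-0.36,0.004],1],[[0,0,-0.071],[0.51,-0.46,0.004],1],[[0,0,-0.086],[0.61,-0.55,0.004],1],[[0,0,-0.1015],[0.69,-0.621,0.004],1],[[0,0,-0.1015],[0.69,-0.621,0.004],1]])

```text
time: 8.6
tcp_pos: [626.4, 49.2, 25.9]
eef_rot: [0.786, 0.618, 0.001, 0.003]
wrist_force: [0.5, -1.6, -6.8]
opening: 63.9
grasp_force: 25.0
```

Run:
```python
from h import *
f=cams.grab_frame("wrist");stat();P=wristworld(f)
m=masks(f["pixels"])["yellow"]&(P[...,2]>58)&(P[...,2]<70)&(np.hypot(P[...,0]-620,P[...,1]-45)<60)
r=cv2.minAreaRect(P[m][:,:2].astype(np.float32));print(m.sum(),r,press(r[0]))
```

```text
t 8.65 tcp [624.7  51.2  25.7] press [  3.1 226.5] tooly deg -13.44 F [ 0.8 -2.9  1.9] open 63.6
11963 ((623.0521850585938, 38.94701385498047), (56.37420654296875, 67.12966918945312), 76.01356506347656) [  4.3 214.2]
```

>>> send_rows(steps=[[[0,0,0],[0,0,0],1],[[0,0,0],[-0.008,-0.034,0],1],[[0,0,0],[-0.016,-0.068,0],1],[[0,0,0],[-0.024,-0.102,0],1],[[0,0,0],[-0.032,-0.136,0],1],[[0,0,0],[-0.04,-0.17,0],1],[[0,0,0],[-0.048,-0.204,0],1],[[0,0,0],[-0.054,-0.23,0],1]])

```text
time: 9.32
tcp_pos: [608.4, -3.6, 25.6]
eef_rot: [0.784, 0.621, -0.0, -0.0]
wrist_force: [0.1, 2.5, -0.9]
opening: 63.9
grasp_force: 25.0
```

Run:
```python
from h import *
stat()
```

```text
t 9.32 tcp [608.4  -3.6  25.6] press [ -0.3 169.5] tooly deg -13.24 F [ 0.1  2.5 -0.9] open 63.9
```

>>> send_rows(steps=[[[0,0,0],[-0.006,-0.027,0],1],[[0,0,0],[-0.013,-0.054,0],1],[[0,0,0],[-0.019,-0.082,0],1],[[0,0,0],[-0.026,-0.11,0],1],[[0,0,0],[-0.032,-0.138,0],1],[[0,0,0],[-0.039,-0.165,0],1],[[0,0,0],[-0.045,-0.193,0],1],[[0,0,0],[-0.052,-0.222,0],1]])

```text
time: 9.98
tcp_pos: [596.1, -57.0, 25.6]
eef_rot: [0.783, 0.622, 0.0, -0.0]
wrist_force: [0.9, 5.0, -1.2]
opening: 63.8
grasp_force: 25.0
```

Run:
```python
from h import *
stat()
```

```text
t 9.98 tcp [596.1 -57.   25.6] press [ -0.  114.6] tooly deg -13.11 F [ 0.9  5.  -1.2] open 63.8
```

>>> send_rows(steps=[[[0,0,0],[-0.002,-0.008,0],1],[[0,0,0],[-0.004,-0.017,0],1],[[0,0,0],[-0.006,-0.025,0],1],[[0,0,0],[-0.008,-0.034,0],1],[[0,0,0],[-0.01,-0.042,0],1],[[0,0,0],[-0.012,-0.05,0],1],[[0,0,0],[-0.014,-0.058,0],1],[[0,0,0],[-0.016,-0.066,0],1]])

```text
time: 10.65
tcp_pos: [592.2, -73.1, 25.6]
eef_rot: [0.783, 0.622, 0.0, -0.0]
wrist_force: [1.5, 6.0, -0.4]
opening: 63.7
grasp_force: 25.0
```

Run:
```python
from h import *
g=cams.grab_frame("scene");stat();cv2.imwrite("pics/s4.png",cv2.resize(g["pixels"][180:360,80:340,::-1],None,fx=3,fy=3))
```

```text
t 10.7 tcp [592.  -73.8  25.6] press [-0.2 97.4] tooly deg -13.14 F [ 1.4  4.4 -0.8] open 63.9
```

View pics/s4.png

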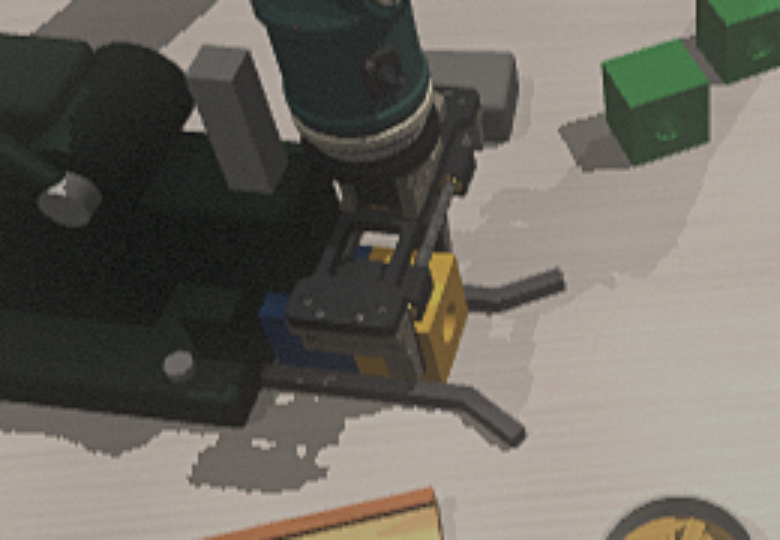

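The scene crop shows blue leading under the head and yellow behind it at (445,310), both on the post. I'll release and finish by pushing yellow's rear face with closed fingers.

>>> send_rows(steps=[[[0,0,0],[0,0,0],0],[[0,0,0],[0,0,0],0],[[0,0,0],[0,0,0],0],[[0,0,0],[0,0,0],0],[[0,0,0],[0,0,0.1],0],[[0,0,0],[0,0,0.22],0],[[0,0,0],[0,0,0.32],0],[[0,0,0],[0,0,0.32],0]])

```text
time: 11.37
tcp_pos: [595.2, -75.3, 110.5]
eef_rot: [0.784, 0.621, 0.003, 0.003]
wrist_force: [1.0, -0.9, 0.3]
opening: 91.7
grasp_force: 0.0
```

>>> send_rows(steps=[[[0,0,0],[0.012,0.05,0],1],[[0,0,0],[0.024,0.103,0],1],[[0,0,0],[0.036,0.154,0],1],[[0,0,0],[0.048,0.206,0],1],[[0,0,0],[0.048,0.206,0],1],[[0,0,0],[0.048,0.206,0],1],[[0,0,0],[0.048,0.206,0],1],[[0,0,0],[0.048,0.206,0],1]], force=20)

```text
time: 12.03
tcp_pos: [603.7, -23.6, 105.3]
eef_rot: [0.784, 0.621, -0.0, 0.0]
wrist_force: [0.5, -0.6, -1.1]
opening: 40.8
grasp_force: 0.0
```

>>> send_rows(steps=[[[0,0,0],[0,0,0],1],[[0,0,0],[0,0,0],1],[[0,0,0],[0,0,-0.09],1],[[0,0,0],[0,0,-0.18],1],[[0,0,0],[0,0,-0.27],1],[[0,0,0],[0,0,-0.33],1],[[0,0,0],[0,0,-0.36],1],[[0,0,0],[0,0,-0.36],1]])

```text
time: 12.7
tcp_pos: [602.7, -23.1, 14.0]
eef_rot: [0.784, 0.621, -0.001, -0.001]
wrist_force: [-0.3, 0.9, -0.2]
opening: 0.2
grasp_force: 0.0
```

Run:
```python
from h import *
stat()
for n in("scene","top"):
    g=cams.grab_frame(n);W=world(g)
    for c,m in masks(g["pixels"]).items():
        mm=m&(W[...,2]>57)&(W[...,2]<72)&(np.hypot(W[...,0]-585,W[...,1]+95)<80)
        if mm.sum()>20:
            r=cv2.minAreaRect(W[mm][:,:2].astype(np.float32));Q=np.array([press(p) for p in W[mm]]);print(n,c,mm.sum(),np.round(r[1],1),press(r[0]),"y range",np.percentile(Q[:,1],[1,99]).round(1))
```

```text
t 12.7 tcp [602.7 -23.1  14. ] press [ -1.3 149.1] tooly deg -13.22 F [-0.3  0.9 -0.2] open 0.2
scene blue 101 [53.2 62.3] [-1.4 32.9] y range [ 6.9 59.7]
scene yellow 39 [28.1 61.5] [-2.8 74.7] y range [60.1 87.2]
top blue 28 [22.4  6.7] [-28.8  17. ] y range [ 6.1 27.9]
```

>>> send_rows(steps=[[[0,0,0],[-0.003,-0.012,0],1],[[0,0,0],[-0.006,-0.024,0],1],[[0,0,0],[-0.009,-0.036,0],1],[[0,0,0],[-0.012,-0.048,0],1],[[0,0,0],[-0.014,-0.06,0],1],[[0,0,0],[-0.017,-0.073,0],1],[[0,0,0],[-0.02,-0.085,0],1],[[0,0,0],[-0.023,-0.097,0],1]])

```text
time: 13.47
tcp_pos: [598.3, -46.9, 15.7]
eef_rot: [0.784, 0.621, 0.0, -0.0]
wrist_force: [1.3, 5.2, -0.2]
opening: 0.3
grasp_force: 2.6
```

Run:
```python
from h import *
stat()
```

```text
t 13.47 tcp [598.3 -46.9  15.7] press [ -0.2 125. ] tooly deg -13.19 F [ 1.3  5.2 -0.2] open 0.3
```

>>> send_rows(steps=[[[0,0,0],[-0.001,-0.003,0],1],[[0,0,0],[-0.001,-0.006,0],1],[[0,0,0],[-0.002,-0.009,0],1],[[0,0,0],[-0.003,-0.012,0],1],[[0,0,0],[-0.004,-0.016,0],1],[[0,0,0],[-0.005,-0.02,0],1],[[0,0,0],[-0.005,-0.023,0],1],[[0,0,0],[-0.005,-0.023,0],1]])

```text
time: 14.13
tcp_pos: [597.4, -50.6, 15.7]
eef_rot: [0.783, 0.622, 0.001, -0.001]
wrist_force: [0.5, 4.9, 0.6]
opening: 0.4
grasp_force: 2.6
```

Run:
```python
from h import *
stat()
```

```text
t 14.13 tcp [597.4 -50.6  15.7] press [ -0.2 121.1] tooly deg -13.09 F [0.5 4.9 0.6] open 0.4
```

>>> send_rows(steps=[[[0,0,0],[0,-0.002,0],1],[[0,0,0],[-0.001,-0.004,0],1],[[0,0,0],[-0.001,-0.006,0],1],[[0,0,0],[-0.002,-0.008,0],1],[[0,0,0],[-0.002,-0.01,0],1],[[0,0,0],[-0.003,-0.012,0],1],[[0,0,0],[-0.003,-0.014,0],1],[[0,0,0],[-0.004,-0.016,0],1]])

```text
time: 14.8
tcp_pos: [597.1, -52.3, 15.8]
eef_rot: [0.783, 0.622, 0.002, -0.001]
wrist_force: [2.3, 10.6, -0.3]
opening: 0.4
grasp_force: 5.5
```

Run:
```python
from h import *
stat()
```

```text
t 14.8 tcp [597.1 -52.3  15.8] press [-1.000e-01  1.194e+02] tooly deg -13.0 F [ 2.3 10.6 -0.3] open 0.4
```

>>> send_rows(steps=[[[0,0,0],[0,-0.004,0],1],[[0,0,0],[-0.002,-0.008,0],1],[[0,0,0],[-0.003,-0.012,0],1],[[0,0,0],[-0.004,-0.016,0],1],[[0,0,0],[-0.004,-0.016,0],1],[[0,0,0],[-0.004,-0.016,0],1],[[0,0,0],[-0.004,-0.016,0],1],[[0,0,0],[-0.004,-0.016,0],1]])

```text
time: 15.47
tcp_pos: [597.2, -52.2, 15.8]
eef_rot: [0.782, 0.624, 0.004, -0.002]
wrist_force: [4.9, 17.5, 0.4]
opening: 0.4
grasp_force: 8.8
```

Run:
```python
from h import *
stat()
```

```text
t 15.47 tcp [597.2 -52.2  15.8] press [-1.000e-01  1.195e+02] tooly deg -12.85 F [ 4.9 17.5  0.4] open 0.4
```

The force climbs to 18 N with no further travel, so the stack is home. I'll back off, lift and check.

>>> send_rows(steps=[[[0,0,0],[0.007,0.03,0],1],[[0,0,0],[0.02,0.08,0],1],[[0,0,0],[0.035,0.15,0],1],[[0,0,0],[0.05,0.21,0],1],[[0,0,0],[0.06,0.26,0.1],1],[[0,0,0],[0.07,0.35,0.25],1],[[0,0,0],[0.07,0.48,0.4],1],[[0,0,0],[0.07,0.62,0.5],1]])

```text
time: 16.13
tcp_pos: [613.2, 84.6, 136.0]
eef_rot: [0.785, 0.62, 0.0, 0.001]
wrist_force: [1.9, -0.1, 0.2]
opening: 0.1
grasp_force: 0.0
```

>>> send_rows(steps=[[[0,0,0],[-0.1,0.1,0.1],1],[[0,0,0],[-0.2,0.2,0.2],1],[[0,0,0],[-0.3,0.3,0.2],1],[[0,0,0],[-0.4,0.4,0.2],1],[[0,0,0],[-0.4,0.4,0.2],1],[[0,0,0],[-0.4,0.4,0.2],1],[[0,0,0],[-0.4,0.4,0.2],1],[[0,0,0],[-0.4,0.4,0.2],1]])

```text
time: 16.8
tcp_pos: [513.3, 184.3, 183.6]
eef_rot: [0.784, 0.62, -0.0, 0.001]
wrist_force: [-0.5, -0.0, 0.2]
opening: 0.6
grasp_force: 0.0
```

Run:
```python
from h import *
stat()
for n in("scene","top"):
    g=cams.grab_frame(n);W=world(g)
    if n=="scene":cv2.imwrite("pics/s5.png",g["pixels"][:,:,::-1])
    for c,m in masks(g["pixels"]).items():
        mm=m&(W[...,2]>57)&(W[...,2]<72)&(np.hypot(W[...,0]-585,W[...,1]+95)<80)
        if mm.sum()>20:
            r=cv2.minAreaRect(W[mm][:,:2].astype(np.float32));Q=np.array([press(p) for p in W[mm]]);print(n,c,mm.sum(),np.round(r[1],1),round(r[2],1),press(r[0]),"y range",np.percentile(Q[:,1],[1,99]).round(1))
```

```text
t 16.8 tcp [513.3 184.3 183.6] press [-135.7  330.6] tooly deg -13.3 F [-0.5 -0.   0.2] open 0.6
scene blue 133 [41.2 36.5] 77.6 [12.4 32.4] y range [32.8 52.9]
scene yellow 483 [55.1 63.6] 76.8 [-1.8 81.6] y range [ 54.6 108.4]
top blue 131 [80.9 40.8] 24.0 [-9.9 40.4] y range [ 2.  53.2]
top yellow 464 [53.8 64.1] 76.8 [-0.3 82.2] y range [ 56.1 108.8]
```

View pics/s5.png

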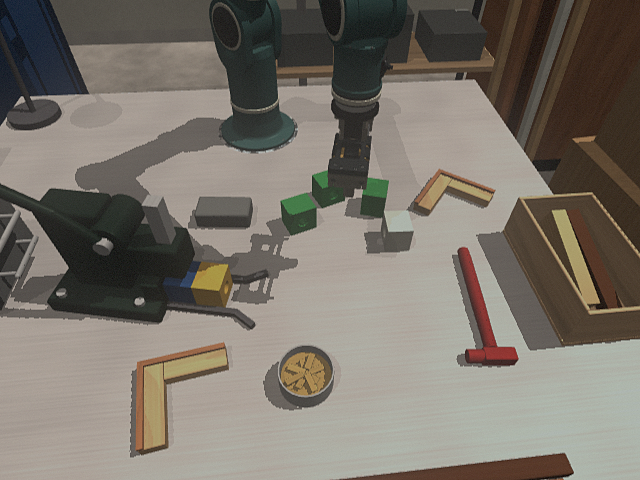

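The final scene shows yellow at (212,284), flush behind blue at (182,282) under the head. Yellow measures press y = 82 against the 82.5 home position. The other things have not moved, and the gripper is clear of everything.

```bash
python3 -c "
from workcell import bot
print(bot.job_done())"
```

```text
the job is handed in; nothing more can be done
None
```

Blue and then yellow are home on the post: yellow measured y ≈ 82 mm (82.5 is home), the push stopped dead at about 18 N, the other objects look unmoved, and the job is handed in at about 17 s with no verdict shown.

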